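# Clamp the lash-forming tubes: wing nut by hand, then with the fork wrench

## Robot

A 6-joint arm with a two-finger parallel gripper is mounted at the origin on the work surface. World frame = base frame: x ahead of the robot, y to its left, z up, the work surface at z = 0. Lengths are in mm, angles in rad, forces in N, time in s.
With the tool pointing down it reaches from about 300 to 850 mm from the base axis. Payload 4.2 kg.
Tool frame: the origin (TCP) lies on the centre line of the jaws, within the pads' length; the fingertips stand 17 mm ahead of it and the grasp point (between the pads) lies 2 mm behind it (arm.tips_ahead is the distance from the TCP to the fingertips, in mm); z points along the fingers, y is the direction in which the jaws open and shut (so a half turn about z gives the same grasp; the last joint's range is limited). The gripper opens to 91 mm and grips with 3 to 60 N. Pads are 32 mm wide; open, the fingers measure 118 mm over their backs; the gripper's body (76 mm by 178 mm) begins 60 mm behind the grasp point.
Start: joints at [1.289, 0.32, 1.565, -0, 1.257, -0.02], TCP at [148.822, 555.422, 230.976] pointing down, gripper open.
Joint ranges: [-3.11, 3.11], [-0.84, 2.01], [0.21, 2.61], [-1.34, 4.49], [0.05, 2.63], [-2.56, 2.56]. Speed limits (rad/s): [2.57, 2.57, 3.14, 3.14, 3.14, 3.14].

## Interface

Orientations are given as a unit quaternion [w, x, y, z].
In Python, from plant import arm, optics, spotter gives the robot as it stands. The module is installed in compiled form; this text tells all that it offers.
- The arm moves only by the tool send_rows, never from a script. Its argument "motion" is a list of rows, each an object of numbers: "jaw": the closure, from -1 (fully open) to 1 (shut); "tx", "ty", "tz": the shift along the tool's x, y, z in cm; "yaw": the turn about the tool's z in rad. A call has 1 to 5 rows; each row is the pose to reach, as a shift and turn from the pose measured when the call began, along the tool's axes at that moment; what a row does not reach only later rows make up. A row lasts 1/10 s, in which the tool goes at most 50 mm and 8.59 degrees, less where a joint would pass 70% of its speed; a pose out of reach is approached as far as the arm can. A call with a gripper value outside its range is refused whole. The fingers move at their own pace and stop on an object; the grip force is fixed at half the most. Time passes only in rows, so rows that repeat a pose let the fingers close. It gives the time, the measured TCP pose, the force and the opening at its end, in the units of the state.
- arm.sense(): the state, without advancing time (a new reading comes with each control period).
- optics.read_camera(name): name is "side" or "top"; returns the picture (400x640x3 uint8, red, green, blue); there is no depth.
- optics.camera_params(name): a dict with "mtx" (3x3 intrinsics, pixels), "rvec" (rotation vector, rad) and "tvec" (3), from world to camera coordinates, as OpenCV has them. Camera axes: x right, y down, z forward; pixel columns grow to the right and rows downward; lengths in mm; the calibration is good to about 2 mm. A picture is of the moment at which its call begins. camera_params takes no time and is no camera call.
- arm.sign_off(): hands the job in, once; it reports no verdict.
Trained networks look in the newest picture that a camera, given by its name, has taken for a name from the list of things; names that differ only in an ending like _2 or _b are one class to them, and where a whole thing is asked for, a point or a joint stands for the part that bears it (a point fixed in the world has none). Each returns a list of dicts, best first, with "conf" (0 to 1); they miss things now and then, are a little off and sometimes report something else, mostly with a low value. They report only what shows in the picture. A call takes as long as a camera call. They do not tell look-alikes from the thing itself.
- spotter.search_frame(camera, thing): "xy" ([column, row] in pixels, amid what is visible of it).
- spotter.silhouettes(camera, thing): "region" (400x640 bool, what is visible of it) and "xy" ([column, row] in pixels, amid what is visible of it).
- spotter.tip_of(camera, thing): "xy" ([column, row] in pixels: a listed point, or the origin of a listed thing).
The state is a dict: "t": time; "joint_positions": joint angles; "qd": joint speeds; "joint_torque": joint torques, N m; "ee_pos": TCP position; "ee_rot": TCP orientation; "force": force on the tool from outside, world axes, zero at the start; "torque": the same for the moment, N m; "grip_width": finger opening in mm.
Only numpy, scipy, OpenCV 4.12 (cv2) and the standard library are available. Lean on these libraries where they do the work, as an engineer would, in place of code of your own. Each camera call takes 0.05 s, during which the arm holds its last target. There are 200 camera calls.

## Task

On the clamping jig that holds the two steel tubes, turn the wing nut clockwise by hand until its wings lie along the clamp bar, then fit the fork wrench (T-handle, slotted fork foot) over the wings and turn it clockwise until the nut is fully tight against its stop. Use the wrench only for that second part and leave it standing upright on the nut, let go. Do not turn the nut of the empty jig.

Things in the scene. Friction and masses are not known exactly. Their poses are not given: they have to be found in the camera images.
- nut (a joint): Turn of the loaded jig's captive wing nut about its vertical stud, rad: 0 loose, grows clockwise seen from above, 1.4 at the hard stop (tight); starts at 0 to 0.25. At 0.7 the wings lie along the dark clamp bar below. 0.2 Nm friction; neither rises nor sinks, stays where left. The jig (130 x 120 mm, fixed) holds two steel tubes; a like jig without tubes is a bystander.
- nut_grip (a point): Grip point of that steel wing nut, on its axis, 70 mm above the table. x runs along the wings, z up; turns with the nut (tightening lowers its yaw). The wings are one upright plate 56 mm long (x), 8 mm thick (y), from 26 mm below to 14 mm above this point; under them a round flange (40 mm wide, top 26 mm below this point) on the clamp bar (118 x 26 mm, top 32 mm below).
- wrench_grip (a point): Centre of the wooden T-handle (70 x 14 x 36 mm high, long side x, z up) of the 0.3 kg fork wrench, loose, upright, 80 mm above its foot. Foot: steel fork along x, 60 x 36 mm, slot 20 mm wide, 42 mm high, open below and at the ends. Fitted, it rests on the flange, this point 54 mm above nut_grip; 0.2 rad of play before it drives. The T-handled tool with a solid round foot is not needed.
- spare_nut (a joint): Turn of the like wing nut on the empty jig (no tubes), rad, same sense; it starts at 1.3 to 1.4, tight. Leave it.
There are look-alikes about, which are no part of the job. What is shaped like the part that bears wrench_grip but blue or pink is not meant.

How it is judged:
By the outcome, as a careful person would: the job done as asked, in the order asked, and still so for the second after the job is handed in, with the robot touching nothing.
It also fails if it takes over 48 s, if anything falls off the work surface, if the arm or the gripper's body presses on something with over 40 N, if the wrist force passes 120 N, or if a joint passes its speed limit or range.

## Working session

There is one attempt and no reset: what is moved stays moved. The work goes in short steps, Python scripts to look and compute and a tool call to move; the robot and the scene stay as the last step left them, time stands still between calls to the robot, and variables do not carry over. Pictures are saved under pics/ and viewed, about 8 in all and at most 12, crops included, and the job is handed in when it is done.

Besides the shell and the picture viewer there is one more tool, called after "Request:" as name([rows], argument=value, ...), one row to a line, values as JSON. send_rows: Moves the arm, as the interface text tells. Its arguments: {"type":"object","properties":{"motion":{"type":"array"}},"required":["motion"]}

```bash
mkdir -p pics
cat > h.py <<'E'
import numpy as np, cv2
from plant import arm, optics, spotter
def cam(n):
    p=optics.camera_params(n); return np.array(p['mtx'],float),np.array(p['rvec'],float).reshape(3),np.array(p['tvec'],float).reshape(3)
def ray(n,uv):
    K,r,t=cam(n); R=cv2.Rodrigues(r)[0]; d=R.T@np.linalg.inv(K)@np.array([uv[0],uv[1],1.]); return -R.T@t,d
def onz(n,uv,z):
    o,d=ray(n,uv); return o+d*(z-o[2])/d[2]
def proj(n,P):
    K,r,t=cam(n); return cv2.projectPoints(np.array(P,float).reshape(-1,3),r,t,K,None)[0].reshape(-1,2)
def tri(a,b):
    o1,d1=ray('top',a);o2,d2=ray('side',b)
    A=np.c_[d1,-d2]; s=np.linalg.lstsq(A,o2-o1,rcond=None)[0]; p=o1+d1*s[0];q=o2+d2*s[1]
    return (p+q)/2,np.linalg.norm(p-q)
def save(n,f,im=None):
    im=optics.read_camera(n) if im is None else im
    cv2.imwrite('pics/'+f,im[:,:,::-1]); return im
E
python3 - <<'E'
from h import *
np.set_printoptions(precision=1,suppress=True)
for c in('top','side'):
    save(c,c+'0.png')
    for th,z in(('nut_grip',70),('wrench_grip',80)):
        for d in spotter.tip_of(c,th): print(c,th,round(d['conf'],2),np.array(d['xy']),onz(c,d['xy'],z))
s=arm.sense(); print(s['t'],s['ee_pos'],s['ee_rot'],s['grip_width'])
E
```

```text
top nut_grip 0.71 [209.8 142.8] [617.  199.2  70. ]
top wrench_grip 0.81 [247.9 240.3] [444.  121.8  80. ]
top wrench_grip 0.76 [322.3 280.5] [378.4  -9.1  80. ]
top wrench_grip 0.56 [304.3 217.8] [485.8  25.2  80. ]
side nut_grip 0.97 [343.9 130.9] [614.5 202.3  70. ]
side wrench_grip 0.72 [272.5 166.9] [442.3 113.6  80. ]
side wrench_grip 0.7 [305.3 191.8] [483.1  28.4  80. ]
side wrench_grip 0.58 [244.9 219.3] [367.6 -10.4  80. ]
0.3 [148.8 555.3 230.7] [-0.   0.1  1.  -0. ] 91.39370089948227
```

View pics/top0.png

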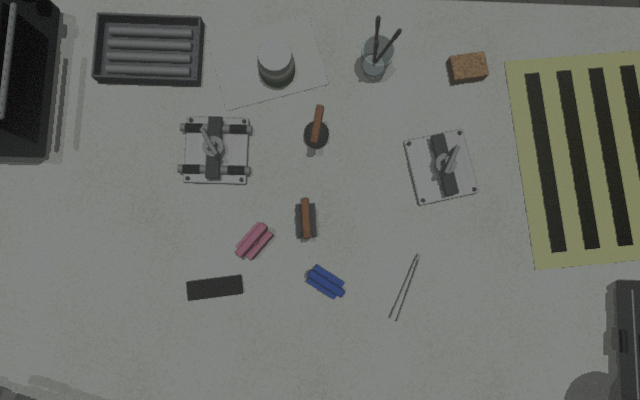

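View pics/side0.png

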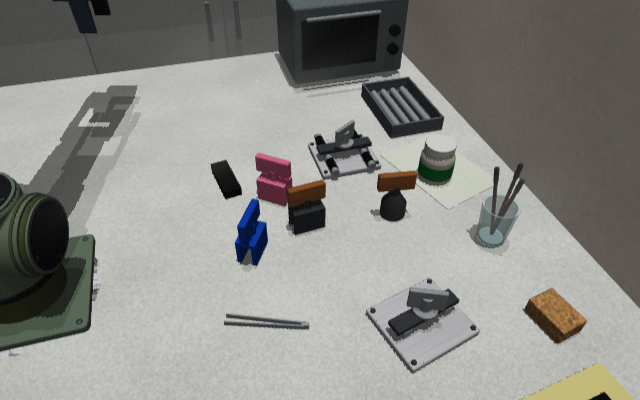

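Run:
```python
from h import *
np.set_printoptions(precision=1,suppress=True)
a=cv2.imread('pics/top0.png')
b=cv2.imread('pics/side0.png')
f=lambda im,x,y,w,h,k:cv2.convertScaleAbs(cv2.resize(im[y:y+h,x:x+w],None,fx=k,fy=k,interpolation=cv2.INTER_CUBIC),alpha=1.6)
A=f(a,175,110,80,80,5);B=f(a,280,180,50,80,5);C=f(b,300,110,80,80,5)[:200]
C=f(b,305,110,80,40,5);D=f(b,280,175,80,60,5)[:200]
out=np.zeros((400,800,3),np.uint8); out[:,:400]=A; out[:200,400:]=C[:200,:400]; out[200:,400:]=cv2.resize(cv2.rotate(B,cv2.ROTATE_90_COUNTERCLOCKWISE),(320,200)).copy() if 0 else np.pad(cv2.resize(cv2.rotate(B,cv2.ROTATE_90_COUNTERCLOCKWISE),(320,200)),((0,0),(0,80),(0,0)))
cv2.imwrite('pics/crop1.png',out)
print(tri([209.8,142.8],[343.9,130.9]),tri([304.3,217.8],[305.3,191.8]))
c=optics.camera_params('top');o,_=ray('top',[0,0]);print(o, ray('side',[0,0])[0])
for cm in('top','side'):
  optics.read_camera(cm)
  for th in('nut_grip','wrench_grip'):
    for d in spotter.silhouettes(cm,th):
        m=d['region'].astype(np.uint8); (r,s,an)=cv2.minAreaRect(np.argwhere(m)[:,::-1].astype(np.float32)); print(cm,th,d['conf'],r,s,an,m.sum())
```

```text
(array([614.9, 198.9,  72.4]), np.float64(3.0627094845215037)) (array([484. ,  25.4,  82.6]), np.float64(3.294015721535237))
[423.5  14.8 915.6] [ 318.7 -601.3  659.5]
top nut_grip 0.63 (208.7102813720703, 143.78326416015625) (30.332141876220703, 20.24326515197754) 31.607501983642578 414
top wrench_grip 0.83 (325.8321533203125, 281.92779541015625) (41.337913513183594, 20.729042053222656) 32.735225677490234 742
top wrench_grip 0.77 (305.5, 218.0) (38.0, 19.0) 90.0 685
top wrench_grip 0.73 (253.2743377685547, 241.88912963867188) (21.436538696289062, 41.19696807861328) 41.423667907714844 780
side nut_grip 0.64 (344.0, 134.5) (27.0, 18.0) 90.0 425
side wrench_grip 0.86 (252.27694702148438, 230.78463745117188) (31.75288963317871, 65.49034118652344) 7.125016689300537 1393
side wrench_grip 0.71 (307.4109191894531, 206.60891723632812) (52.43846130371094, 39.70198440551758) 84.2894058227539 1743
side wrench_grip 0.6 (274.0600891113281, 178.8616180419922) (53.27357864379883, 34.03139877319336) 86.90594482421875 1443
```

View pics/crop1.png

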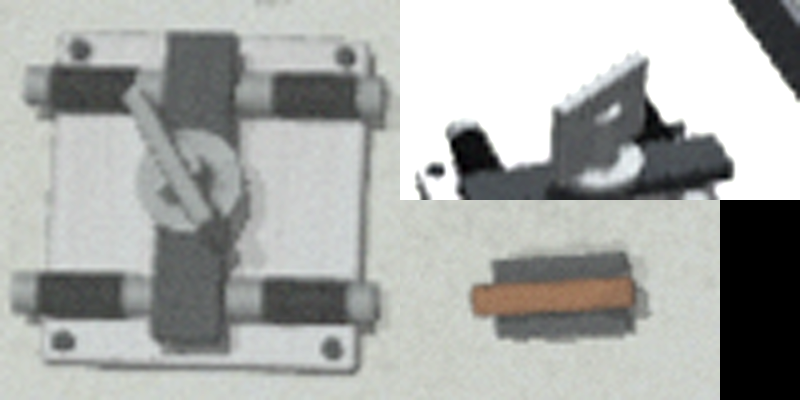

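Run:
```python
from h import *
np.set_printoptions(precision=2,suppress=True)
def seg(n,a,b,z):
    p,q=onz(n,a,z),onz(n,b,z); v=p-q; print((p+q)/2,np.linalg.norm(v),'yaw',np.arctan2(v[1],v[0]))
c=lambda x,y:(175+x/5,110+y/5)
seg('top',c(131,90),c(200,218),84)
seg('top',c(202,33),c(190,345),38)
s=lambda x,y:(305+(x-400)/5,110+y/5)
seg('side',s(643,62),s(562,110),84)
seg('top',(305,198),(306.8,238.2),98)
st=arm.sense(); from scipy.spatial.transform import Rotation as R
q=st['ee_rot'];print(R.from_quat([q[1],q[2],q[3],q[0]]).as_matrix(),st['t'],st['force'])
```

```text
[617.35 199.35  84.  ] 52.80958393403311 yaw 0.5329288588809631
[615.53 197.49  38.  ] 118.77481784755035 yaw 0.0165604639989078
[615.21 195.08  84.  ] 49.62520547715411 yaw 0.5022167738736665
[484.23  22.19  98.  ] 69.090865451393 yaw 0.07446697154613749
[[-0.97  0.26  0.  ]
 [ 0.26  0.97  0.  ]
 [-0.    0.   -1.  ]] 0.6 [ 0.51 -0.06 -0.12]
```

```bash
cat > go.py <<'E'
import sys; from h import *
from scipy.spatial.transform import Rotation as R
def rot():
    s=arm.sense(); q=s['ee_rot']; return s,R.from_quat([q[1],q[2],q[3],q[0]]).as_matrix()
if __name__=='__main__':
    x,y,z,w=map(float,sys.argv[1:5]); s,M=rot()
    d=M.T@(np.array([x,y,z])-s['ee_pos'])/10; cur=np.arctan2(M[1,0],M[0,0])
    dy=-((w-cur+np.pi)%(2*np.pi)-np.pi)
    print('t',round(s['t'],2),'pos',np.round(s['ee_pos'],1),'w',round(cur,3),'F',np.round(s['force'],1),'T',np.round(s['torque'],2),'g',round(s['grip_width'],1),'q',np.round(s['joint_positions'],2))
    print('t x y z',np.round(d,2),'yaw',round(dy,3))
E
python3 go.py 616 198 150 3.66
```

```text
t 0.6 pos [148.8 555.4 231. ] w 2.88 F [ 0.5 -0.1 -0.1] T [-0.01 -0.01  0.02] g 91.2 q [ 1.29  0.32  1.56 -0.    1.26 -0.02]
t x y z [-54.37 -22.44   8.1 ] yaw -0.78
```

Request:
send_rows([
  {"tx": -4.5, "ty": -1.87, "tz": 0.3, "yaw": -0.1, "jaw": -1},
  {"tx": -9, "ty": -3.7, "tz": 0.5, "yaw": -0.2, "jaw": -1},
  {"tx": -13.5, "ty": -5.6, "tz": 1, "yaw": -0.3, "jaw": -1},
  {"tx": -18, "ty": -7.5, "tz": 1.5, "yaw": -0.4, "jaw": -1},
  {"tx": -22.5, "ty": -9.3, "tz": 2, "yaw": -0.5, "jaw": -1},
])

```text
t: 1.1
ee_pos: [343.3, 406.0, 211.1]
ee_rot: [0.0, -0.121, 0.993, 0.0]
force: [1.1, 0.9, 0.4]
grip_width: 91.4
```

```bash
python3 go.py 616 198 150 3.66
```

```text
t 1.1 pos [343.3 406.  211.1] w -2.899 F [1.1 0.9 0.4] T [0.06 0.01 0.02] g 91.4 q [ 0.85  0.27  1.69  0.    1.18 -0.97]
t x y z [-21.46 -26.75   6.11] yaw -0.276
```

Request:
send_rows([
  {"tx": -3.0, "ty": -3.75, "tz": 0.8, "yaw": -0.1, "jaw": -0.5},
  {"tx": -6, "ty": -7.5, "tz": 1.6, "yaw": -0.2, "jaw": -0.5},
  {"tx": -9, "ty": -11.25, "tz": 2.4, "yaw": -0.28, "jaw": -0.5},
  {"tx": -12, "ty": -15, "tz": 3.4, "yaw": -0.28, "jaw": -0.5},
  {"tx": -15, "ty": -18.7, "tz": 4.3, "yaw": -0.28, "jaw": -0.5},
])

```text
t: 1.6
ee_pos: [535.3, 259.1, 167.8]
ee_rot: [0.0, -0.258, 0.966, 0.0]
force: [0.8, -0.1, 0.4]
grip_width: 68.6
```

```bash
python3 go.py 616 198 150 3.66
```

```text
t 1.6 pos [535.3 259.1 167.8] w -2.619 F [ 0.8 -0.1  0.4] T [ 0.11 -0.03 -0.03] g 68.6 q [ 0.43  0.39  1.62  0.    1.13 -1.66]
t x y z [-3.94 -9.32  1.78] yaw 0.004
```

Request:
send_rows([
  {"tx": -1.8, "ty": -4.5, "tz": 0.9, "jaw": -0.5},
  {"tx": -3.94, "ty": -9.32, "tz": 1.78, "jaw": -0.5},
  {"tx": -3.94, "ty": -9.32, "tz": 1.78, "jaw": -0.5},
  {"tx": -3.94, "ty": -9.32, "tz": 5.0, "jaw": -0.5},
  {"tx": -3.94, "ty": -9.32, "tz": 5.0, "jaw": -0.5},
])

```text
invalid input at $.motion[0]: expected keys jaw, tx, ty, tz, yaw
```

```bash
python3 go.py 616 198 70 3.66
python3 - <<'E'
from h import *
a=save('top','t1.png')[100:200,160:260];b=save('side','s1.png')[70:170,290:390]
o=np.hstack([cv2.resize(i,(400,400)) for i in(a,b)]); save('',"c2.png",cv2.convertScaleAbs(o,alpha=1.5))
E
```

```text
t 1.6 pos [535.3 259.1 167.8] w -2.619 F [ 0.8 -0.1  0.4] T [ 0.11 -0.03 -0.03] g 68.6 q [ 0.43  0.39  1.62  0.    1.13 -1.66]
t x y z [-3.93 -9.32  9.78] yaw 0.004
```

View pics/c2.png

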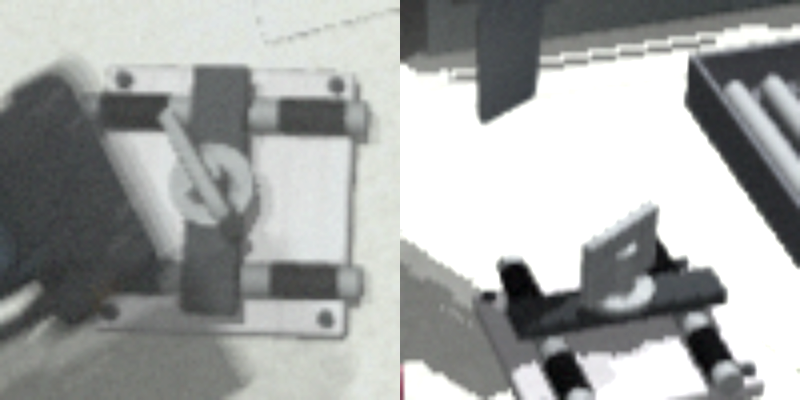

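The call was refused because "yaw" was missing, so the arm stayed put. The crop shows the wing ridge near top px (209,143), parallel to the gripper.

Request:
send_rows([
  {"tx": -1.8, "ty": -4.5, "tz": 0.9, "yaw": 0, "jaw": -0.5},
  {"tx": -3.94, "ty": -9.32, "tz": 1.78, "yaw": 0, "jaw": -0.5},
  {"tx": -3.94, "ty": -9.32, "tz": 1.78, "yaw": 0, "jaw": -0.5},
  {"tx": -3.94, "ty": -9.32, "tz": 5.0, "yaw": 0, "jaw": -0.5},
  {"tx": -3.94, "ty": -9.32, "tz": 5.0, "yaw": 0, "jaw": -0.5},
])

```text
t: 2.2
ee_pos: [614.9, 194.8, 113.0]
ee_rot: [-0.004, -0.256, 0.967, -0.001]
force: [-0.8, 0.6, 0.0]
grip_width: 68.6
```

```bash
python3 go.py 616 198 70 3.66
```

```text
t 2.2 pos [614.9 194.8 113. ] w -2.625 F [-0.8  0.6  0. ] T [-0.    0.07 -0.05] g 68.6 q [ 0.29  0.52  1.55 -0.    1.08 -1.8 ]
t x y z [-0.29  0.22  4.3 ] yaw -0.002
```

Request:
send_rows([
  {"tx": -0.29, "ty": 0.22, "tz": 2.5, "yaw": 0, "jaw": -0.5},
  {"tx": -0.29, "ty": 0.22, "tz": 4.2, "yaw": 0, "jaw": -0.5},
  {"tx": -0.29, "ty": 0.22, "tz": 4.2, "yaw": 0, "jaw": 0.2},
  {"tx": -0.29, "ty": 0.22, "tz": 4.2, "yaw": 0, "jaw": 0.5},
  {"tx": -0.29, "ty": 0.22, "tz": 4.2, "yaw": 0, "jaw": 0.6},
])

```text
t: 2.7
ee_pos: [616.7, 198.8, 72.9]
ee_rot: [-0.003, -0.256, 0.967, -0.001]
force: [0.1, -0.6, 0.7]
grip_width: 47.1
```

```bash
python3 go.py 616 198 70 3.66;  python3 - <<'E'
from h import *
a=save('top','t2.png')[100:200,160:260];b=save('side','s2.png')[70:170,290:390]
o=np.hstack([cv2.resize(i,(400,400)) for i in(a,b)]); save('',"c3.png",cv2.convertScaleAbs(o,alpha=1.5))
E
```

```text
t 2.7 pos [616.7 198.8  72.9] w -2.624 F [ 0.1 -0.6  0.7] T [0.02 0.04 0.  ] g 47.1 q [ 0.29  0.56  1.59 -0.    1.   -1.79]
t x y z [ 0.1  -0.03  0.29] yaw -0.001
```

View pics/c3.png

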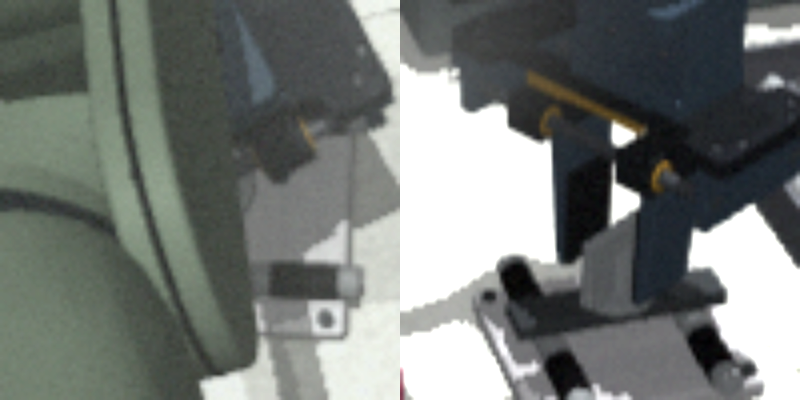

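The side view (wing around px (347,134)) shows the fingers on either side of the wing, so I'll close on it.

Request:
send_rows([
  {"tx": 0, "ty": 0, "tz": 0.2, "yaw": 0, "jaw": 1},
  {"tx": 0, "ty": 0, "tz": 0.2, "yaw": 0, "jaw": 1},
  {"tx": 0, "ty": 0, "tz": 0.2, "yaw": 0, "jaw": 1},
  {"tx": 0, "ty": 0, "tz": 0.2, "yaw": 0, "jaw": 1},
  {"tx": 0, "ty": 0, "tz": 0.2, "yaw": 0, "jaw": 1},
])

```text
t: 3.3
ee_pos: [615.6, 200.4, 70.8]
ee_rot: [-0.003, -0.255, 0.967, 0.001]
force: [-2.2, 5.9, 1.9]
grip_width: 7.7
```

```bash
python3 go.py 616 198 70 3.158
```

```text
t 3.3 pos [615.6 200.4  70.8] w -2.625 F [-2.2  5.9  1.9] T [1.04 0.49 0.08] g 7.7 q [ 0.3   0.56  1.59  0.    0.99 -1.79]
t x y z [ 0.08 -0.23  0.08] yaw 0.5
```

Request:
send_rows([
  {"tx": 0, "ty": 0, "tz": 0, "yaw": 0.1, "jaw": 1},
  {"tx": 0, "ty": 0, "tz": 0, "yaw": 0.2, "jaw": 1},
  {"tx": 0, "ty": 0, "tz": 0, "yaw": 0.3, "jaw": 1},
  {"tx": 0, "ty": 0, "tz": 0, "yaw": 0.4, "jaw": 1},
  {"tx": 0, "ty": 0, "tz": 0, "yaw": 0.5, "jaw": 1},
])

```text
t: 3.8
ee_pos: [615.4, 201.1, 70.7]
ee_rot: [-0.004, -0.006, 1.0, 0.001]
force: [-0.7, 1.9, 0.5]
grip_width: 7.4
```

Request:
send_rows([
  {"tx": 0, "ty": 0, "tz": 0, "yaw": 0.03, "jaw": 1},
  {"tx": 0, "ty": 0, "tz": 0, "yaw": 0.03, "jaw": 1},
])

```text
t: 4.0
ee_pos: [615.4, 201.2, 70.8]
ee_rot: [-0.004, 0.009, 1.0, 0.001]
force: [-0.0, 0.2, 0.1]
grip_width: 7.8
```

```bash
python3 go.py 616 198 70 3.158
```

```text
t 4.0 pos [615.4 201.2  70.8] w 3.124 F [-0.   0.2  0.1] T [-0.04 -0.06 -0.2 ] g 7.8 q [ 0.3   0.56  1.59  0.    0.99 -1.26]
t x y z [-0.06 -0.32  0.08] yaw -0.034
```

Request:
send_rows([
  {"tx": 0, "ty": 0, "tz": 0, "yaw": 0, "jaw": -0.2},
  {"tx": 0, "ty": 0, "tz": 0, "yaw": 0, "jaw": -0.2},
  {"tx": 0, "ty": 0, "tz": 0, "yaw": 0, "jaw": -0.2},
  {"tx": 0, "ty": 0, "tz": -5, "yaw": 0, "jaw": -0.2},
  {"tx": 0, "ty": 0, "tz": -9, "yaw": 0, "jaw": -0.4},
])

```text
t: 4.5
ee_pos: [615.9, 200.9, 161.5]
ee_rot: [-0.004, 0.009, 1.0, 0.001]
force: [0.5, 0.2, -0.9]
grip_width: 44.9
```

```bash
python3 go.py 484 25 160 3.216
```

```text
t 4.5 pos [615.9 200.9 161.5] w 3.124 F [ 0.5  0.2 -0.9] T [ 0.12 -0.05  0.05] g 44.9 q [ 0.3   0.48  1.48  0.    1.18 -1.26]
t x y z [ 12.88 -17.81   0.24] yaw -0.092
```

Request:
send_rows([
  {"tx": 2.6, "ty": -3.6, "tz": 0, "yaw": -0.03, "jaw": -0.4},
  {"tx": 5.2, "ty": -7.2, "tz": 0, "yaw": -0.06, "jaw": -0.4},
  {"tx": 7.8, "ty": -10.8, "tz": 0, "yaw": -0.09, "jaw": -0.4},
  {"tx": 10.4, "ty": -14.4, "tz": 0, "yaw": -0.09, "jaw": -0.4},
  {"tx": 12.9, "ty": -17.8, "tz": 0.2, "yaw": -0.09, "jaw": -0.4},
])

```text
t: 5.0
ee_pos: [482.6, 23.9, 160.7]
ee_rot: [-0.004, -0.037, 0.999, 0.001]
force: [0.0, -0.5, 0.4]
grip_width: 63.7
```

```bash
python3 go.py 484 25 82 3.216
python3 - <<'E'
from h import *
np.set_printoptions(precision=2,suppress=True)
a=save('top','t4.png')[100:200,160:260];b=save('side','s4.png')[130:230,260:360]
o=np.hstack([cv2.resize(i,(400,400),interpolation=cv2.INTER_CUBIC) for i in(a,b)]); save('',"c4.png",cv2.convertScaleAbs(o,alpha=1.5))
E
```

```text
t 5.0 pos [482.6  23.9 160.7] w -3.068 F [ 0.  -0.5  0.4] T [ 0.   -0.01 -0.02] g 63.7 q [ 0.02  0.24  1.87  0.    1.04 -1.62]
t x y z [-0.21  0.09  7.87] yaw -0.001
```

View pics/c4.png

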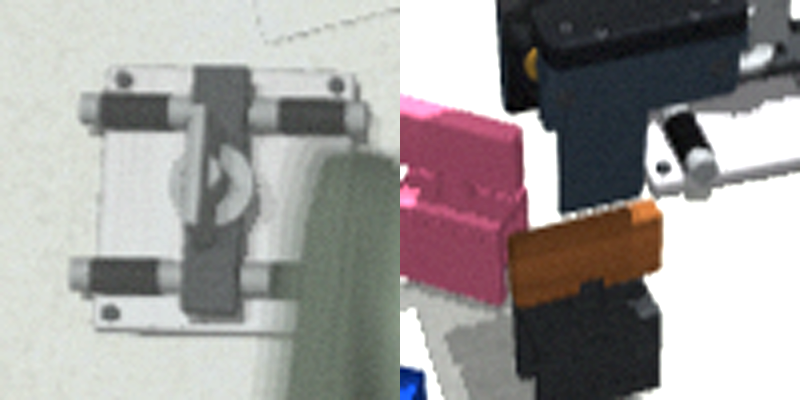

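Run:
```python
from h import *
np.set_printoptions(precision=2,suppress=True)
def seg(n,a,b,z):
    p,q=onz(n,a,z),onz(n,b,z); v=p-q; print((p+q)/2,np.linalg.norm(v),'yaw',np.arctan2(v[1],v[0]))
c=lambda x,y:(160+x/4,100+y/4)
seg('top',c(197,104),c(198,222),84)
seg('top',c(192,68),c(182,312),38)
seg('top',c(248,68),c(242,314),38)
```

```text
[617.54 197.08  84.  ] 53.413263387761624 yaw 0.06351286265035269
[615.65 211.32  38.  ] 116.0774790701725 yaw 0.016080223171259893
[616.03 184.43  38.  ] 117.10137198005246 yaw 0.028403384426555617
```

Request:
send_rows([
  {"tx": -0.2, "ty": 0.1, "tz": 0.8, "yaw": 0, "jaw": -0.4},
  {"tx": -0.2, "ty": 0.1, "tz": 4, "yaw": 0, "jaw": -0.4},
  {"tx": -0.2, "ty": 0.1, "tz": 7.8, "yaw": 0, "jaw": -0.4},
  {"tx": -0.2, "ty": 0.1, "tz": 7.8, "yaw": 0, "jaw": -0.1},
  {"tx": -0.2, "ty": 0.1, "tz": 7.8, "yaw": 0, "jaw": 0.2},
])

```text
t: 5.6
ee_pos: [481.6, 24.1, 82.0]
ee_rot: [-0.007, -0.035, 0.999, 0.0]
force: [0.7, -0.2, 0.9]
grip_width: 50.6
```

Request:
send_rows([
  {"tx": 0, "ty": 0, "tz": 0, "yaw": 0, "jaw": 1},
  {"tx": 0, "ty": 0, "tz": 0, "yaw": 0, "jaw": 1},
  {"tx": 0, "ty": 0, "tz": 0, "yaw": 0, "jaw": 1},
  {"tx": 0, "ty": 0, "tz": 0, "yaw": 0, "jaw": 1},
  {"tx": 0, "ty": 0, "tz": 0, "yaw": 0, "jaw": 1},
])

```text
t: 6.1
ee_pos: [482.0, 24.3, 82.7]
ee_rot: [-0.006, -0.035, 0.999, 0.001]
force: [-0.7, 1.0, 4.2]
grip_width: 16.0
```

```bash
python3 go.py 615.5 201 200 3.15
python3 - <<'E'
from h import *
b=save('side','s5.png')[110:250,240:380]
save('',"c5.png",cv2.convertScaleAbs(cv2.resize(b,(500,500)),alpha=1.5))
E
```

```text
t 6.1 pos [482.   24.3  82.7] w -3.072 F [-0.7  1.   4.2] T [ 0.23  0.07 -0.02] g 16.0 q [ 0.03  0.33  1.97  0.    0.85 -1.62]
t x y z [-14.41  16.71 -11.87] yaw 0.062
```

View pics/c5.png

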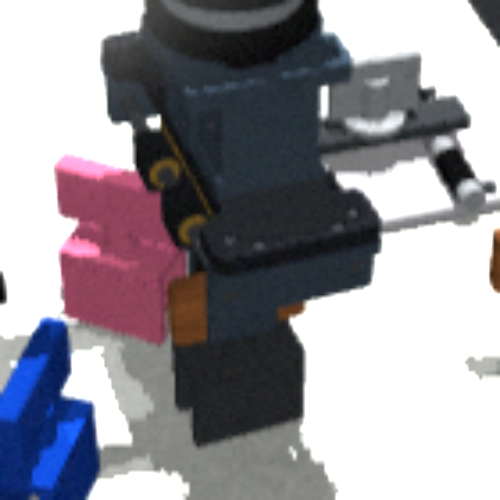

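Request:
send_rows([
  {"tx": 0, "ty": 0, "tz": 0, "yaw": 0, "jaw": 1},
  {"tx": 0, "ty": 0, "tz": -2, "yaw": 0, "jaw": 1},
  {"tx": 0, "ty": 0, "tz": -5, "yaw": 0, "jaw": 1},
  {"tx": 0, "ty": 0, "tz": -8.5, "yaw": 0, "jaw": 1},
  {"tx": 0, "ty": 0, "tz": -11.9, "yaw": 0, "jaw": 1},
])

```text
t: 6.65
ee_pos: [482.5, 24.0, 202.0]
ee_rot: [-0.007, -0.035, 0.999, 0.0]
force: [0.8, 1.3, -2.4]
grip_width: 15.9
```

Request:
send_rows([
  {"tx": -3, "ty": 3.5, "tz": 0, "yaw": 0.02, "jaw": 1},
  {"tx": -6, "ty": 7, "tz": 0, "yaw": 0.04, "jaw": 1},
  {"tx": -9, "ty": 10.5, "tz": 0, "yaw": 0.05, "jaw": 1},
  {"tx": -12, "ty": 14, "tz": 0, "yaw": 0.05, "jaw": 1},
  {"tx": -13.5, "ty": 16, "tz": 0, "yaw": 0.05, "jaw": 1},
])

```text
t: 7.15
ee_pos: [607.3, 195.7, 198.6]
ee_rot: [-0.008, -0.011, 1.0, 0.0]
force: [-0.5, -0.3, -3.0]
grip_width: 16.1
```

```bash
python3 go.py 615 201 200 3.16
```

```text
t 7.15 pos [607.3 195.7 198.6] w -3.12 F [-0.5 -0.3 -3. ] T [0.02 0.   0.03] g 16.1 q [ 0.29  0.45  1.45  0.01  1.26 -1.3 ]
t x y z [-0.78  0.51 -0.15] yaw 0.003
```

Request:
send_rows([
  {"tx": -0.8, "ty": 0.5, "tz": 0, "yaw": 0, "jaw": 1},
  {"tx": -0.8, "ty": 0.5, "tz": 0.5, "yaw": 0, "jaw": 1},
  {"tx": -0.8, "ty": 0.5, "tz": 1, "yaw": 0, "jaw": 1},
])

```text
t: 7.45
ee_pos: [614.0, 199.5, 187.4]
ee_rot: [-0.009, -0.011, 1.0, -0.0]
force: [-0.1, -0.3, -3.1]
grip_width: 15.9
```

```bash
python3 go.py 615 201 129 3.16
python3 - <<'E'
from h import *
b=save('side','s6.png')[70:170,290:390]
save('',"c6.png",cv2.convertScaleAbs(cv2.resize(b,(500,500)),alpha=1.5))
E
```

```text
t 7.45 pos [614.  199.5 187.4] w -3.121 F [-0.1 -0.3 -3.1] T [-0.   -0.04  0.01] g 15.9 q [ 0.29  0.47  1.44  0.    1.25 -1.3 ]
t x y z [-0.2   0.15  5.83] yaw 0.003
```

View pics/c6.png

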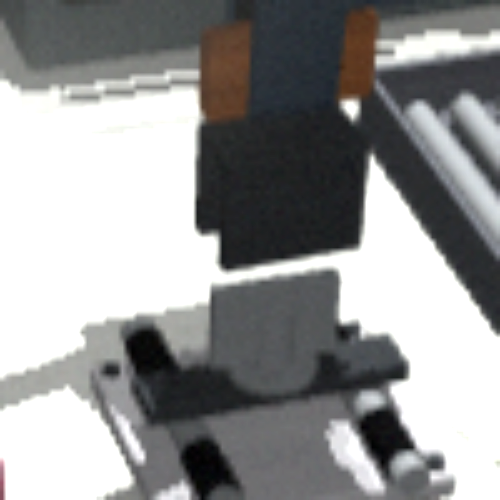

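Request:
send_rows([
  {"tx": -0.15, "ty": 0.15, "tz": 0.5, "yaw": 0, "jaw": 1},
  {"tx": -0.15, "ty": 0.15, "tz": 1.8, "yaw": 0, "jaw": 1},
  {"tx": -0.15, "ty": 0.15, "tz": 3, "yaw": 0, "jaw": 1},
  {"tx": -0.15, "ty": 0.15, "tz": 4, "yaw": 0, "jaw": 1},
  {"tx": -0.15, "ty": 0.15, "tz": 4.8, "yaw": 0, "jaw": 1},
])

```text
t: 8.0
ee_pos: [613.5, 200.4, 137.1]
ee_rot: [-0.01, -0.01, 1.0, -0.001]
force: [0.1, 0.8, -3.4]
grip_width: 15.6
```

```bash
python3 go.py 615 201 127 3.16
```

```text
t 8.0 pos [613.5 200.4 137.1] w -3.121 F [ 0.1  0.8 -3.4] T [-0.04 -0.03  0.  ] g 15.6 q [ 0.3   0.5   1.51  0.    1.15 -1.3 ]
t x y z [-0.18  0.06  1.01] yaw 0.002
```

No contact so far, so the fork is over the wings. Lower it to the flange.

Request:
send_rows([
  {"tx": -0.15, "ty": 0.05, "tz": 0.4, "yaw": 0, "jaw": 1},
  {"tx": -0.15, "ty": 0.05, "tz": 0.7, "yaw": 0, "jaw": 1},
  {"tx": -0.15, "ty": 0.05, "tz": 0.9, "yaw": 0, "jaw": 1},
  {"tx": -0.15, "ty": 0.05, "tz": 1.0, "yaw": 0, "jaw": 1},
])

```text
t: 8.4
ee_pos: [614.9, 201.0, 127.2]
ee_rot: [-0.01, -0.01, 1.0, -0.001]
force: [-0.2, 0.0, -2.4]
grip_width: 15.7
```

```bash
python3 go.py 615 201 127 2.30
```

```text
t 8.4 pos [614.9 201.  127.2] w -3.121 F [-0.2  0.  -2.4] T [-0.    0.02 -0.  ] g 15.7 q [ 0.3   0.52  1.52  0.    1.13 -1.3 ]
t x y z [-0.01  0.    0.02] yaw 0.862
```

Request:
send_rows([
  {"tx": 0, "ty": 0, "tz": 0, "yaw": 0.1, "jaw": 1},
  {"tx": 0, "ty": 0, "tz": 0, "yaw": 0.2, "jaw": 1},
  {"tx": 0, "ty": 0, "tz": 0, "yaw": 0.3, "jaw": 1},
  {"tx": 0, "ty": 0, "tz": 0, "yaw": 0.4, "jaw": 1},
  {"tx": 0, "ty": 0, "tz": 0, "yaw": 0.5, "jaw": 1},
])

```text
t: 8.9
ee_pos: [615.3, 202.1, 127.7]
ee_rot: [-0.009, 0.239, 0.971, -0.002]
force: [-0.8, 2.7, -3.4]
grip_width: 15.7
```

```bash
python3 go.py 615 201 127 2.26
```

```text
t 8.9 pos [615.3 202.1 127.7] w 2.658 F [-0.8  2.7 -3.4] T [ 0.65 -0.13  0.22] g 15.7 q [ 0.3   0.51  1.52  0.01  1.12 -0.79]
t x y z [-0.02 -0.11  0.07] yaw 0.398
```

Request:
send_rows([
  {"tx": 0, "ty": 0, "tz": 0, "yaw": 0.08, "jaw": 1},
  {"tx": 0, "ty": 0, "tz": 0, "yaw": 0.16, "jaw": 1},
  {"tx": 0, "ty": 0, "tz": 0, "yaw": 0.24, "jaw": 1},
  {"tx": 0, "ty": 0, "tz": 0, "yaw": 0.3, "jaw": 1},
  {"tx": 0, "ty": 0, "tz": 0, "yaw": 0.34, "jaw": 1},
])

```text
t: 9.4
ee_pos: [615.8, 202.8, 127.8]
ee_rot: [-0.008, 0.401, 0.916, -0.003]
force: [0.9, 1.7, -4.2]
grip_width: 15.7
```

```bash
python3 go.py 615 201 127 2.26
```

```text
t 9.4 pos [615.8 202.8 127.8] w 2.317 F [ 0.9  1.7 -4.2] T [ 0.34 -0.26  0.22] g 15.7 q [ 0.3   0.52  1.52  0.01  1.12 -0.45]
t x y z [-0.08 -0.18  0.08] yaw 0.057
```

Request:
send_rows([
  {"tx": 0, "ty": 0, "tz": 0.05, "yaw": 0.04, "jaw": 1},
  {"tx": 0, "ty": 0, "tz": 0.05, "yaw": 0.08, "jaw": 1},
  {"tx": 0, "ty": 0, "tz": 0.05, "yaw": 0.11, "jaw": 1},
  {"tx": 0, "ty": 0, "tz": 0.05, "yaw": 0.11, "jaw": 1},
])

```text
t: 9.8
ee_pos: [616.1, 203.0, 127.7]
ee_rot: [-0.008, 0.45, 0.893, -0.003]
force: [0.6, 0.6, -2.3]
grip_width: 15.3
```

```bash
python3 go.py 615 201 127 2.26
```

```text
t 9.8 pos [616.1 203.  127.7] w 2.207 F [ 0.6  0.6 -2.3] T [ 0.16 -0.03  0.26] g 15.3 q [ 0.3   0.52  1.52  0.01  1.12 -0.34]
t x y z [-0.1  -0.21  0.07] yaw -0.053
```

Request:
send_rows([
  {"tx": 0, "ty": 0, "tz": 0, "yaw": 0.05, "jaw": 1},
  {"tx": 0, "ty": 0, "tz": 0, "yaw": 0.1, "jaw": 1},
  {"tx": 0, "ty": 0, "tz": 0, "yaw": 0.1, "jaw": 1},
])

```text
t: 10.1
ee_pos: [616.3, 203.1, 127.7]
ee_rot: [-0.007, 0.493, 0.87, -0.003]
force: [1.4, 0.1, -2.7]
grip_width: 16.5
```

```bash
python3 go.py 615 201 127 2.26
python3 - <<'E'
from h import *
a=save('top','t7.png')[100:200,160:260];b=save('side','s7.png')[70:170,290:390]
o=np.hstack([cv2.resize(i,(400,400),interpolation=cv2.INTER_CUBIC) for i in(a,b)]); save('',"c7.png",cv2.convertScaleAbs(o,alpha=1.5))
E
```

```text
t 10.1 pos [616.3 203.1 127.7] w 2.109 F [ 1.4  0.1 -2.7] T [ 0.14 -0.19  0.75] g 16.5 q [ 0.3   0.52  1.52  0.01  1.12 -0.24]
t x y z [-0.11 -0.22  0.08] yaw -0.151
```

View pics/c7.png

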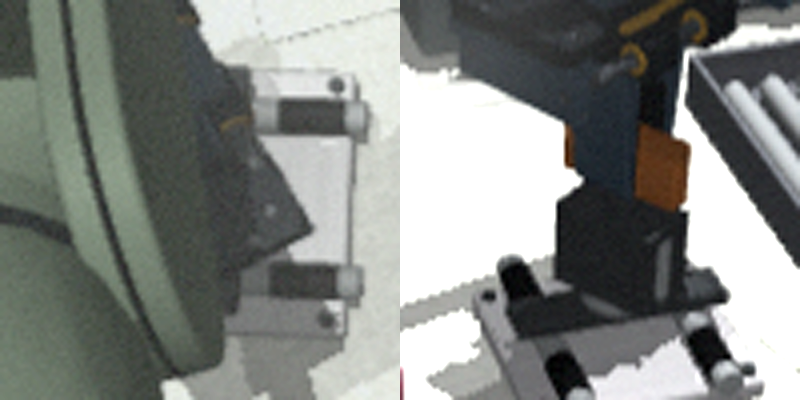

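Torque has jumped to 0.75 Nm, which suggests the stop. One small push to confirm.

Request:
send_rows([
  {"tx": 0, "ty": 0, "tz": 0, "yaw": 0.04, "jaw": 1},
  {"tx": 0, "ty": 0, "tz": 0, "yaw": 0.08, "jaw": 1},
  {"tx": 0, "ty": 0, "tz": 0, "yaw": 0.08, "jaw": 1},
])

```text
t: 10.5
ee_pos: [616.5, 202.6, 127.8]
ee_rot: [-0.007, 0.526, 0.85, -0.004]
force: [0.1, -1.6, -3.0]
grip_width: 18.5
```

```bash
python3 go.py 615 201 127 2.26
```

```text
t 10.5 pos [616.5 202.6 127.8] w 2.033 F [ 0.1 -1.6 -3. ] T [-0.21 -0.27  1.31] g 18.5 q [ 0.3   0.51  1.52  0.01  1.12 -0.17]
t x y z [-0.08 -0.2   0.09] yaw -0.227
```

Request:
send_rows([
  {"tx": 0, "ty": 0, "tz": 0.05, "yaw": -0.06, "jaw": 1},
  {"tx": 0, "ty": 0, "tz": 0.1, "yaw": -0.12, "jaw": 1},
  {"tx": 0, "ty": 0, "tz": 0.15, "yaw": -0.12, "jaw": 1},
])

```text
t: 10.8
ee_pos: [616.6, 202.8, 127.1]
ee_rot: [-0.007, 0.475, 0.88, -0.003]
force: [-0.7, -0.1, 1.6]
grip_width: 16.0
```

```bash
python3 go.py 615 201 127 2.26
```

```text
t 10.8 pos [616.6 202.8 127.1] w 2.152 F [-0.7 -0.1  1.6] T [-0.02  0.15  0.04] g 16.0 q [ 0.3   0.52  1.52  0.01  1.12 -0.29]
t x y z [-0.07 -0.23  0.02] yaw -0.108
```

Torque is relieved and the wrench is seated. Release it, then rise.

Request:
send_rows([
  {"tx": 0, "ty": 0, "tz": 0, "yaw": 0, "jaw": -0.2},
  {"tx": 0, "ty": 0, "tz": 0, "yaw": 0, "jaw": -0.4},
  {"tx": 0, "ty": 0, "tz": 0, "yaw": 0, "jaw": -0.4},
  {"tx": 0, "ty": 0, "tz": 0, "yaw": 0, "jaw": -0.4},
])

```text
t: 11.2
ee_pos: [616.7, 202.8, 127.2]
ee_rot: [-0.007, 0.475, 0.88, -0.003]
force: [0.8, 0.4, 0.4]
grip_width: 45.2
```

Request:
send_rows([
  {"tx": 0, "ty": 0, "tz": -2, "yaw": 0, "jaw": -0.4},
  {"tx": 0, "ty": 0, "tz": -5, "yaw": 0, "jaw": -0.4},
  {"tx": 0, "ty": 0, "tz": -8, "yaw": 0, "jaw": -0.4},
  {"tx": 0, "ty": 0, "tz": -11, "yaw": 0, "jaw": -0.4},
])

```text
t: 11.6
ee_pos: [618.1, 202.6, 238.3]
ee_rot: [-0.007, 0.475, 0.88, -0.003]
force: [0.4, -0.2, 0.1]
grip_width: 63.5
```

```bash
python3 go.py 450 201 240 2.15
```

```text
t 11.6 pos [618.1 202.6 238.3] w 2.151 F [ 0.4 -0.2  0.1] T [-0.08  0.04 -0.07] g 63.5 q [ 0.3   0.44  1.35  0.01  1.36 -0.29]
t x y z [  9.09 -14.15   0.08] yaw 0.001
```

Request:
send_rows([
  {"tx": 2.5, "ty": -3.9, "tz": 0, "yaw": 0, "jaw": -0.4},
  {"tx": 5, "ty": -7.8, "tz": 0, "yaw": 0, "jaw": -0.4},
  {"tx": 7.5, "ty": -11.7, "tz": 0, "yaw": 0, "jaw": -0.4},
  {"tx": 9.1, "ty": -14.1, "tz": 0, "yaw": 0, "jaw": -0.4},
  {"tx": 9.1, "ty": -14.1, "tz": 0, "yaw": 0, "jaw": -0.4},
])

```text
t: 12.1
ee_pos: [446.7, 201.1, 241.4]
ee_rot: [-0.007, 0.475, 0.88, -0.003]
force: [0.4, -0.1, -0.1]
grip_width: 63.5
```

```bash
python3 go.py 450 201 240 2.15
python3 - <<'E'
from h import *
a=save('top','t8.png')[100:200,160:260];b=save('side','s8.png')[60:160,290:390]
o=np.hstack([cv2.resize(i,(400,400),interpolation=cv2.INTER_CUBIC) for i in(a,b)]); save('',"c8.png",cv2.convertScaleAbs(o,alpha=1.5))
E
```

```text
t 12.1 pos [446.7 201.1 241.4] w 2.152 F [ 0.4 -0.1 -0.1] T [-0.02 -0.09 -0.  ] g 63.5 q [ 0.39  0.19  1.72  0.01  1.25 -0.19]
t x y z [-0.19  0.27  0.14] yaw 0.002
```

View pics/c8.png

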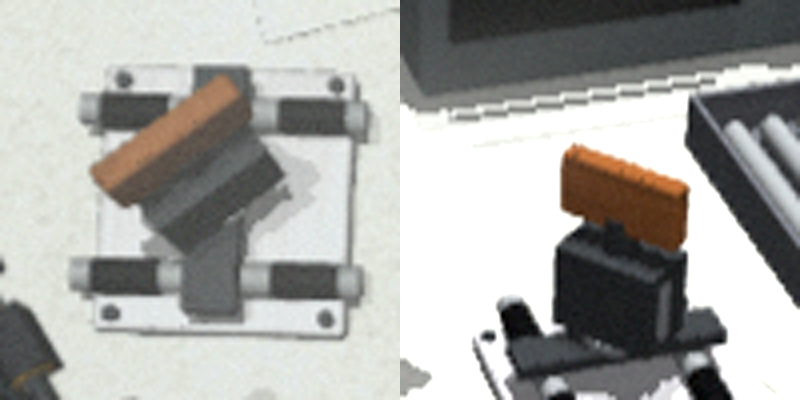

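Run:
```python
from h import *
np.set_printoptions(precision=2,suppress=True)
def seg(n,a,b,z):
    p,q=onz(n,a,z),onz(n,b,z); v=p-q; print((p+q)/2,np.linalg.norm(v),'yaw',np.arctan2(v[1],v[0]))
c=lambda x,y:(160+x/4,100+y/4)
seg('top',c(229,74),c(91,169),142); seg('top',c(252,108),c(120,206),124)
seg('top',c(284,178),c(185,252),86)
a=cv2.imread('pics/t8.png'); b=cv2.imread('pics/s8.png')[95:165,315:385]
o=np.hstack([cv2.resize(b,(500,500),interpolation=cv2.INTER_CUBIC)]); cv2.imwrite('pics/c9.png',cv2.convertScaleAbs(o,alpha=2.5))
```

```text
[620.99 200.58 142.  ] 68.55001908516157 yaw -0.9116484970553593
[610.63 193.15 124.  ] 68.74637551404919 yaw -0.8770655840021196
[594.18 179.1   86.  ] 54.00461247775114 yaw -0.87778592428195
```

View pics/c9.png

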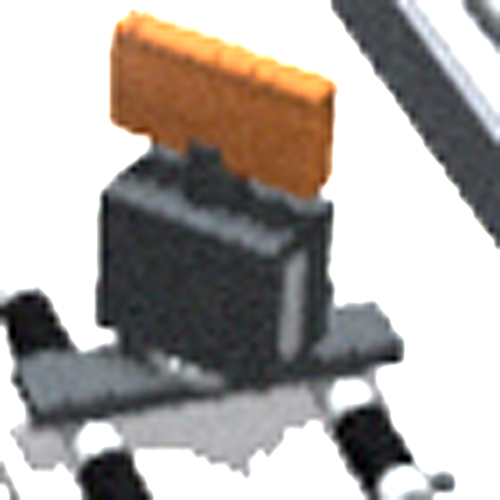

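```bash
python3 -c "
from plant import arm; print(arm.sign_off())"
```

```text
the job is handed in; nothing more can be done
None
```

The nut on the loaded jig is tight against its stop, and the fork wrench is standing upright on it, let go. I handed the job in at about 12 s.

**What I did**
- I gripped the wing with the fingers and turned the nut clockwise by about 0.5 rad until the wings lay along the clamp bar.
- I then fitted the brown fork wrench over the wings and turned it clockwise until the nut stopped.
- Finally I eased off the torque, released the wrench and backed the arm away. I never went near the empty jig.

**What the last checks showed**
- **Tightness:** the torque rose from about 0.22 Nm, which is just the nut's friction, to 1.3 Nm while the jaws twisted on the handle. The wrench rests at a yaw of about -0.88 rad in the picture. That is what the stop plus the 0.2 rad of play should give.
- **Wrench:** the side view shows it upright on the flange, with the wing visible in the slot. The final force reading is near zero, so the arm is touching nothing.

**Where readings disagreed**
- **Hand turn:** the gripper put the wings about 0.04 rad past the bar, while the picture put them about 0.04 rad short of it. I accepted that difference.
- **Wrench yaw:** the gripper angle when I let go (-0.99 rad) is about 0.1 rad past the picture's value. I put this down to twist in the grip.

One move call was refused early on because it lacked a yaw value; the arm did not move.

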